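Dry-fit the stacked heels to their soles

TASK

Five shoe heels are stacked in two piles on the cobbler's bench. Take the piles apart and set each heel, right way up, on the sole whose bare heel seat has its size and outline (large, middle or small; round-backed or square), lying flat and squarely over the seat; the straight front edge of a round-backed heel goes towards the toe. Leave all five in place.

Things in the scene. Friction and masses are not known exactly. Their poses are not given: they have to be found in the camera images.
- heel_l_round: loose large round-backed shoe heel, 68 mm wide (y) and long (x), 22 mm high, upright sides, brown edge, black top; from above a D: straight front and sides, back half a semicircle about the origin. Origin: centre of underside; z up, +x to its front edge, at the start within 0.7 rad of world x. Under 0.2 kg. Starts on the bench, the bottom of one of two stacks.
- sole_l_round: fixed black shoe sole, tread up, 8 mm thick, toe (+x) away from the robot. Its near end has a flat cork-coloured heel seat 68 x 68 mm with the outline of the large round-backed heel. Origin on the underside; seat centre at x -70, y 0, z 8 mm in this frame; the heel's +x (front edge) goes along the sole's +x. Five soles lie side by side on a board, about 130 mm apart, in any order.
- heel_l_square: loose large square shoe heel, 68 mm wide (y) and long (x), 22 mm high, upright sides, brown edge, black top; from above a plain square, no edge marked as front. Origin: centre of underside; z up, +x square to one side, at the start within 0.7 rad of world x. Under 0.2 kg. Starts on the bench, the bottom of one of two stacks.
- sole_l_square: fixed black shoe sole, tread up, 8 mm thick, toe (+x) away from the robot. Its near end has a flat cork-coloured heel seat 68 x 68 mm with the outline of the large square heel. Origin on the underside; seat centre at x -70, y 0, z 8 mm in this frame; the heel's sides go along the sole's x and y. Five soles lie side by side on a board, about 130 mm apart, in any order.
- heel_m_round: loose middle-sized round-backed shoe heel, 52 mm wide (y) and long (x), 22 mm high, upright sides, brown edge, black top; from above a D: straight front and sides, back half a semicircle about the origin. Origin: centre of underside; z up, +x to its front edge, at the start within 0.7 rad of world x. Under 0.2 kg. Starts on either of the large heels.
- sole_m_round: fixed black shoe sole, tread up, 8 mm thick, toe (+x) away from the robot. Its near end has a flat cork-coloured heel seat 52 x 52 mm with the outline of the middle-sized round-backed heel. Origin on the underside; seat centre at x -70, y 0, z 8 mm in this frame; the heel's +x (front edge) goes along the sole's +x. Five soles lie side by side on a board, about 130 mm apart, in any order.
- heel_m_square: loose middle-sized square shoe heel, 52 mm wide (y) and long (x), 22 mm high, upright sides, brown edge, black top; from above a plain square, no edge marked as front. Origin: centre of underside; z up, +x square to one side, at the start within 0.7 rad of world x. Under 0.2 kg. Starts on either of the large heels.
- sole_m_square: fixed black shoe sole, tread up, 8 mm thick, toe (+x) away from the robot. Its near end has a flat cork-coloured heel seat 52 x 52 mm with the outline of the middle-sized square heel. Origin on the underside; seat centre at x -70, y 0, z 8 mm in this frame; the heel's sides go along the sole's x and y. Five soles lie side by side on a board, about 130 mm apart, in any order.
- heel_s_round: loose small round-backed shoe heel, 38 mm wide (y) and long (x), 22 mm high, upright sides, brown edge, black top; from above a D: straight front and sides, back half a semicircle about the origin. Origin: centre of underside; z up, +x to its front edge, at the start within 0.7 rad of world x. Under 0.2 kg. Starts on either of the middle-sized heels.
- sole_s_round: fixed black shoe sole, tread up, 8 mm thick, toe (+x) away from the robot. Its near end has a flat cork-coloured heel seat 38 x 38 mm with the outline of the small round-backed heel. Origin on the underside; seat centre at x -70, y 0, z 8 mm in this frame; the heel's +x (front edge) goes along the sole's +x. Five soles lie side by side on a board, about 130 mm apart, in any order.
Not all that is in view belongs to the job. Leave any green look-alike of the heel_m_round alone.

How it is judged:
At the end, for the whole second after the job is handed in: Each heel lies flat and at rest on its own sole (underside within 4 mm of the sole's top, tilt under 0.1 rad), centre within 10 mm along and across of the seat's, turned within 0.22 rad of the seat (round-backed: straight edge to the toe; square: any quarter turn), untouched by the fingers (x of heel_l_round in the frame of sole_l_round between -0.08 and -0.06 m and y of heel_l_round in the frame of sole_l_round between -0.01 and 0.01 m and z of heel_l_round in the frame of sole_l_round between 0.004 and 0.012 m and angle between each of heel_l_round, heel_l_square, heel_m_round, heel_m_square, heel_s_round's own z axis and vertical below 0.1 rad and angle between the x axis of heel_l_round and the x axis of sole_l_round, either way round below 0.22 rad and x of sole_l_round in the frame of heel_l_round above 0.03 m and linear speed of each of heel_l_round, heel_l_square, heel_m_round, heel_m_square, heel_s_round below 0.02 m/s and angular speed of each of heel_l_round, heel_l_square, heel_m_round, heel_m_square, heel_s_round below 0.2 rad/s and contact force between each of heel_l_round, heel_l_square, heel_m_round, heel_m_square, heel_s_round and the fingers below 0.05 N and x of heel_l_square in the frame of sole_l_square between -0.08 and -0.06 m and y of heel_l_square in the frame of sole_l_square between -0.01 and 0.01 m and z of heel_l_square in the frame of sole_l_square between 0.004 and 0.012 m and (angle between the x axis of heel_l_square and the x axis of sole_l_square, either way round below 0.22 rad or angle between the y axis of heel_l_square and the x axis of sole_l_square, either way round below 0.22 rad) and x of heel_m_round in the frame of sole_m_round between -0.08 and -0.06 m and y of heel_m_round in the frame of sole_m_round between -0.01 and 0.01 m and z of heel_m_round in the frame of sole_m_round between 0.004 and 0.012 m and angle between the x axis of heel_m_round and the x axis of sole_m_round, either way round below 0.22 rad and x of sole_m_round in the frame of heel_m_round above 0.03 m and x of heel_m_square in the frame of sole_m_square between -0.08 and -0.06 m and y of heel_m_square in the frame of sole_m_square between -0.01 and 0.01 m and z of heel_m_square in the frame of sole_m_square between 0.004 and 0.012 m and (angle between the x axis of heel_m_square and the x axis of sole_m_square, either way round below 0.22 rad or angle between the y axis of heel_m_square and the x axis of sole_m_square, either way round below 0.22 rad) and x of heel_s_round in the frame of sole_s_round between -0.08 and -0.06 m and y of heel_s_round in the frame of sole_s_round between -0.01 and 0.01 m and z of heel_s_round in the frame of sole_s_round between 0.004 and 0.012 m and angle between the x axis of heel_s_round and the x axis of sole_s_round, either way round below 0.22 rad and x of sole_s_round in the frame of heel_s_round above 0.03 m).
It also fails if it takes over 118 s, if anything falls off the work surface, if the arm or the gripper's body presses on something with over 40 N, if the wrist force passes 120 N, or if a joint passes its speed limit or range.

ROBOT

A 7-joint arm with a two-finger parallel gripper is mounted at the origin on the work surface. World frame = base frame: x ahead of the robot, y to its left, z up, the work surface at z = 0. Lengths are in m, angles in rad, forces in N, time in s.
With the tool pointing down it reaches from about 0.4 to 0.85 m from the base axis. Payload 4.5 kg.
Tool frame: the origin (TCP) lies midway between the tips of the shut fingers; the grasp point (between the pads) lies 19 mm behind it (r.grasp_offset is the distance from the TCP to the grasp point, in m); z points along the fingers, y is the direction in which the jaws open and shut (so a half turn about z gives the same grasp; the last joint's range is limited). The gripper opens to 88 mm and grips with 3 to 60 N. Pads are 18 mm wide; open, the fingers measure 123 mm over their backs; the gripper's body (75 mm by 187 mm) begins 45 mm behind the grasp point.
Start: joints at [-1.091, 0.689, -0.195, 1.565, 0.157, 0.902, -0.215], TCP at [0.269, 0.564, 0.239] pointing down, gripper open.
Joint ranges: [-3.01, 3.01], [-0.46, 2.08], [-1.47, 1.51], [0.13, 2.56], [-1, 4.14], [0.04, 2.09], [-2.66, 2.66]. Speed limits (rad/s): [2.57, 2.57, 3.14, 3.14, 3.14, 3.14, 3.14].

INTERFACE

Orientations are given as a unit quaternion [w, x, y, z].
In Python, from rig import r, optics, finder gives the robot as it stands. Calls block until the motion is done:
- r.goto(position, orientation): joint-space move of the TCP to a pose.
- r.move_linear(position, attitude=None, v=0.15, contact_N=None): straight line of the TCP; attitude=None keeps the orientation; v is the mean speed in m/s. With contact_N (N) it stops when the force on the tool has changed by that much, and returns True; else False.
- r.move_joints(angles): joint-space move.
- r.move_gripper(opening): opening from 0.0 (shut) to 1.0 (fully open); the grip force is fixed at half the most; returns when the fingers have stopped.
- r.pause(seconds).
- r.inverse_kinematics(position, orientation): joint angles nearest the present ones, or None.
- r.sense(): the state.
- optics.read_camera(name): name is "side" or "top" or "wrist"; returns the picture (480x640x3 uint8, blue, green, red); there is no depth.
- optics.camera_model(name): a dict with "camera_matrix" (3x3 intrinsics, pixels), "k1" (the pictures are not rectified: a ray, as slopes to the right and down, at radius r is drawn at 1 + k1 r^2 times it, then the intrinsics apply), "T" (4x4, takes a point from camera to world coordinates); the wrist camera has in their place "hand_eye" (4x4, takes a point from camera to tool coordinates, whose origin is the TCP and whose axes are the flange's). Camera axes: x right, y down, z forward; pixel columns grow to the right and rows downward; lengths in m; the calibration is good to about 2 mm. A picture is of the moment at which its call begins: read the wrist's pose just before it. camera_model takes no time and is no camera call.
A pose or a line that the arm cannot do raises r.PlanningError and nothing moves.
- r.job_done(): hands the job in, once; it reports no verdict.
Trained networks look in the newest picture that a camera, given by its name, has taken for a name from the list of things; names that differ only in an ending like _2 or _b are one class to them, and where a whole thing is asked for, a point or a joint stands for the part that bears it (a point fixed in the world has none). Each returns a list of dicts, best first, with "p" (0 to 1); they miss things now and then, are a little off and sometimes report something else, mostly with a low value. They report only what shows in the picture. A call takes as long as a camera call. They do not tell look-alikes from the thing itself.
- finder.find_in(label, camera): "extent" ([left, top, width, height] in pixels, round what is visible of it).
The state is a dict: "time_s": time; "q": joint angles; "qvel": joint speeds; "effort": joint torques, N m; "ee_pos": TCP position; "orientation": TCP orientation; "contact_force": force on the tool from outside, world axes, zero at the start; "moment": the same for the moment, N m; "finger_gap": opening from 0.0 (shut) to 1.0 (fully open).
Only numpy, scipy, OpenCV 4.12 (cv2) and the standard library are available. Lean on these libraries where they do the work, as an engineer would, in place of code of your own. Each camera call takes 0.05 s, during which the arm holds its last target. There are 200 camera calls.

## Working session

There is one attempt and no reset: what is moved stays moved. The work goes in short steps, each a Python script; the robot and the scene stay as the last script left them, time stands still between calls to the robot, and variables do not carry over. Pictures are saved under pics/ and viewed, about 12 in all and at most 16, crops included, and the job is handed in when it is done.

```bash
ls; mkdir -p pics
python3 - <<'E'
from rig import r, optics, finder
import cv2
for c in ("top","side"):
    cv2.imwrite(f"pics/{c}0.png",optics.read_camera(c))
    m=optics.camera_model(c); print(c,m)
    if c=="top":
        for n in ["heel_l_round","heel_l_square","heel_m_round","heel_m_square","heel_s_round","sole_l_round","sole_l_square","sole_m_round","sole_m_square","sole_s_round"]:
            print(n,[(round(d["p"],2),[round(x) for x in d["extent"]]) for d in finder.find_in(n,c)][:4])
print(optics.camera_model("wrist")); s=r.sense(); print(s["time_s"],s["orientation"],r.grasp_offset)
E
```

```text
pics
top {'camera_matrix': array([[566.71350019,   0.        , 323.67233941],
       [  0.        , 566.71350019, 242.57225334],
       [  0.        ,   0.        ,   1.        ]]), 'k1': -0.0929405755648937, 'T': array([[ 0.01665114, -0.98177396,  0.18932148,  0.30888811],
       [-0.99984642, -0.01738494, -0.00221582,  0.01708904],
       [ 0.00546678, -0.18925551, -0.98191266,  1.0557506 ],
       [ 0.        ,  0.        ,  0.        ,  1.        ]])}
heel_l_round []
heel_l_square [(0.93, [392, 251, 45, 47])]
heel_m_round [(0.68, [135, 353, 33, 29])]
heel_m_square [(0.56, [400, 254, 37, 38]), (0.43, [226, 254, 36, 42])]
heel_s_round [(0.78, [229, 258, 22, 20])]
sole_l_round [(0.83, [434, 91, 50, 133])]
sole_l_square [(0.92, [362, 85, 54, 140])]
sole_m_round [(0.64, [240, 93, 41, 124])]
sole_m_square [(0.84, [164, 99, 54, 123])]
sole_s_round [(0.58, [310, 123, 41, 95])]
side {'camera_matrix': array([[438.65393838,   0.        , 324.33976856],
       [  0.        , 438.65393838, 237.86333535],
       [  0.        ,   0.        ,   1.        ]]), 'k1': -0.0583096035211085, 'T': arra
[... 169 characters left out ...]
9219834],
       [ 0.        ,  0.        ,  0.        ,  1.        ]])}
{'camera_matrix': array([[380.36261019,   0.        , 319.74233434],
       [  0.        , 380.36261019, 242.30326751],
       [  0.        ,   0.        ,   1.        ]]), 'k1': -0.05921724612235576, 'hand_eye': array([[-2.20206789e-04, -9.66426537e-01, -2.56942990e-01,
         6.54921381e-02],
       [ 9.99999829e-01, -3.52163168e-04,  4.67547603e-04,
        -6.62904969e-04],
       [-5.42336268e-04, -2.56942843e-01,  9.66426449e-01,
        -1.45186908e-01],
       [ 0.00000000e+00,  0.00000000e+00,  0.00000000e+00,
         1.00000000e+00]])}
0.6 [6.24534191e-07 2.21044567e-01 9.75263707e-01 2.87575621e-05] 0.0187
```

Run:
```python
import cv2
i=cv2.imread("pics/top0.png")[60:410,110:520]
cv2.imwrite("pics/top0c.png",cv2.resize(i,None,fx=1.7,fy=1.7,interpolation=cv2.INTER_CUBIC))
```

```text
(no output)
```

View pics/top0c.png

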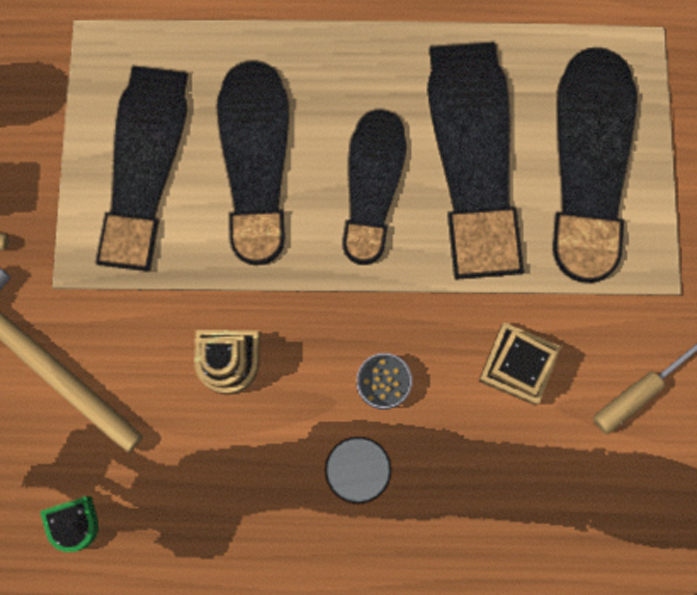

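View pics/side0.png

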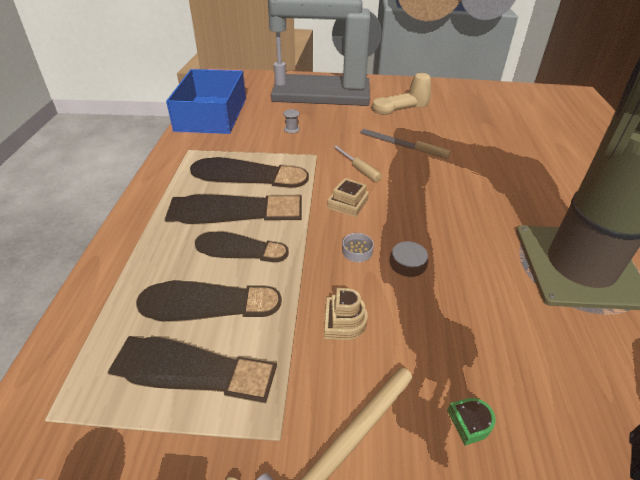

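Top view: the left stack at crop (226,360) is l/m/s round, and the right stack at (520,362) is l/m square. The soles from left to right are m_square, m_round, s_round, l_square and l_round. The green look-alike is at the lower left. The side view agrees. Next I'll get rough positions and take a wrist view.

```bash
cat > h.py <<'E'
from rig import r, optics, finder
import numpy as np, cv2
from scipy.spatial.transform import Rotation as R
def quat(yaw):      # tool z down, tool x along heading yaw (world)
    c,s=np.cos(yaw),np.sin(yaw)
    x,y,z,w=R.from_matrix(np.array([[c,s,0],[s,-c,0],[0,0,-1]])).as_quat(); return [w,x,y,z]
def shoot(name):
    m=optics.camera_model(name)
    if name=="wrist":
        s=r.sense(); T=np.eye(4); w,x,y,z=s["orientation"]
        T[:3,:3]=R.from_quat([x,y,z,w]).as_matrix(); T[:3,3]=s["ee_pos"]; T=T@m["hand_eye"]
    else: T=m["T"]
    return optics.read_camera(name),(np.array(m["camera_matrix"]),m["k1"],np.array(T))
def topx(P,cam):
    K,k1,T=cam; p=(np.atleast_2d(P)-T[:3,3])@T[:3,:3]; s=p[:,:2]/p[:,2:]
    s=s*(1+k1*(s**2).sum(1,keepdims=True)); return s@K[:2,:2].T+K[:2,2]
def toworld(px,z,cam):
    K,k1,T=cam; d=np.array([k1,0,0,0.])
    s=cv2.undistortPoints(np.array(px,float).reshape(-1,1,2),K,d).reshape(-1,2)
    v=np.c_[s,np.ones(len(s))]@T[:3,:3].T
    return T[:3,3]+v*((z-T[2,3])/v[:,2])[:,None]
def rectify(img,cam,z,c,half=0.1,res=0.0005):   # top-down map of plane z: image up = +x, right = -y
    n=int(2*half/res); v,u=np.mgrid[0:n,0:n]
    P=np.c_[c[0]+half-(v.ravel()+.5)*res, c[1]+half-(u.ravel()+.5)*res, np.full(n*n,z)]
    q=topx(P,cam).astype(np.float32).reshape(n,n,2)
    return cv2.remap(img,q[...,0],q[...,1],cv2.INTER_LINEAR)
E
python3 - <<'E'
from h import *
img,cam=shoot("top")
def ctr(e): return [e[0]+e[2]/2,e[1]+e[3]/2]
for n,c,z in [("stackR",[392+22,251+23],.022),("stackR_m",[418.5,273],.044),("small",[240,268],.066),("m",[244,275],.044)]: print(n,toworld([c],z,cam).round(3))
for c in [(126,241),(257,236),(364,242),(487,242),(589,247)]: print("seat",toworld([[110+c[0]/1.7,60+c[1]/1.7]],.016,cam).round(3))
for p in [(.42,0,.30),(.45,0,.3)]:
  for yaw in (0,np.pi): print(p,yaw,r.inverse_kinematics(list(p),quat(yaw)))
E
```

```text
stackR [[ 0.452 -0.153  0.022]]
stackR_m [[ 0.451 -0.157  0.044]]
small [[0.451 0.162 0.066]]
m [[0.442 0.157 0.044]]
seat [[0.584 0.282 0.016]]
seat [[0.592 0.135 0.016]]
seat [[0.587 0.015 0.016]]
seat [[ 0.59  -0.122  0.016]]
seat [[ 0.586 -0.237  0.016]]
(0.42, 0, 0.3) 0 [-0.51001581  0.37793196  0.57434463  2.08171302 -0.29520231  0.760196
 -1.32242307]
(0.42, 0, 0.3) 3.141592653589793 [ 0.14935294  0.34658987 -0.35714269  2.05273576  0.17144052  0.76995103
  1.25895254]
(0.45, 0, 0.3) 0 [-0.47850474  0.42010172  0.55723455  2.00643463 -0.30643505  0.7966313
 -1.31434887]
(0.45, 0, 0.3) 3.141592653589793 [ 0.14973273  0.38866514 -0.3595977   1.97783507  0.18581703  0.80640435
  1.2563448 ]
```

Run:
```python
from h import *
r.goto([.53,0.02,.30],quat(np.pi))
img,cam=shoot("wrist"); cv2.imwrite("pics/w1.png",img); np.savez("w1.npz",img=img,K=cam[0],k=cam[1],T=cam[2])
s=r.sense();print(s["time_s"],s["ee_pos"])
```

```text
2.8667 [0.53003484 0.0212041  0.2999528 ]
```

View pics/w1.png

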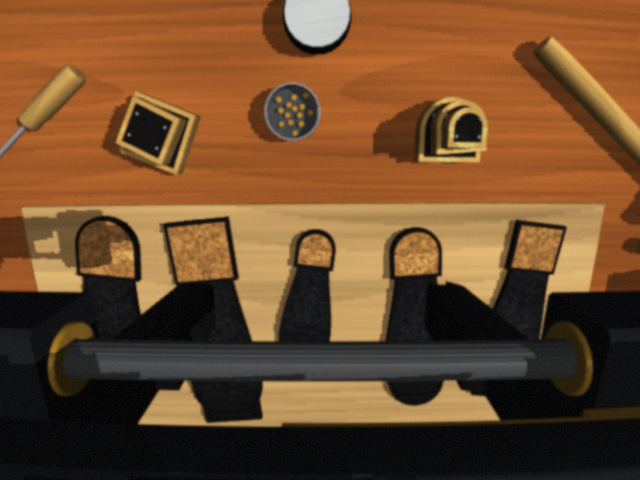

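The wrist view shows all five seats (rows 215-285). The square stack is at (158,133) and the round stack at (452,130). Next I'll fit outlines to the seats in both the wrist and top views.

```bash
cat >> h.py <<'E'
from scipy.optimize import minimize
def outline(kind,a):   # a = half size
    if kind=="s": return np.array([[a,a],[-a,a],[-a,-a],[a,-a]])
    t=np.linspace(np.pi/2,3*np.pi/2,40); return np.r_[[[a,-a],[a,a]],np.c_[np.cos(t),np.sin(t)]*a]
def fit(mask,kind,c,half,res,a0,yaw0=0.):
    """fit outline to mask on rectified patch; returns x,y,yaw,size,IoU"""
    n=mask.shape[0]; m=mask>0
    ys,xs=np.nonzero(m); x0=c[0]+half-(ys.mean()+.5)*res; y0=c[1]+half-(xs.mean()+.5)*res
    def cost(p):
        q=outline(kind,p[3])@np.array([[np.cos(p[2]),np.sin(p[2])],[-np.sin(p[2]),np.cos(p[2])]])+p[:2]
        px=np.c_[(c[1]+half-q[:,1])/res-.5,(c[0]+half-q[:,0])/res-.5]
        im=np.zeros(mask.shape,np.uint8); cv2.fillPoly(im,[np.round(px*16).astype(np.int32)],1,shift=4); im=im>0
        return 1-(im&m).sum()/max((im|m).sum(),1)
    best=min((minimize(cost,[x0,y0,yaw0+d,a0],method="Nelder-Mead",options=dict(initial_simplex=np.array([[x0,y0,yaw0+d,a0]]*5)+np.vstack([np.zeros(4),np.diag([.006,.006,.2,.004])]),maxiter=300)) for d in (-.5,-.2,.2,.5)),key=lambda o:o.fun)
    p=best.x.copy()
    if kind=="s": p[2]=(p[2]+np.pi/4)%(np.pi/2)-np.pi/4
    return np.r_[p[:3],2*p[3],1-best.fun]
def blob(mask,rc=None):   # component nearest the patch centre
    n,l,st,ce=cv2.connectedComponentsWithStats(mask.astype(np.uint8)); rc=rc or (mask.shape[1]/2,mask.shape[0]/2)
    ok=[i for i in range(1,n) if st[i,4]>300]; i=min(ok,key=lambda i:np.hypot(*(ce[i]-rc)))
    return l==i
E
cat > seats.py <<'E'
from h import *
d=np.load("w1.npz"); W=(d["img"],(d["K"],float(d["k"]),d["T"]))
T=shoot("top")
S={"m_s":(.584,.282,.026),"m_r":(.59,.135,.026),"s_r":(.587,.015,.019),"l_s":(.59,-.122,.034),"l_r":(.586,-.237,.034)}
tiles=[]
for z in (.012,.024):
  for n,(x,y,a) in S.items():
    for nm,(img,cam) in (("w",W),("t",T)):
        p=rectify(img,cam,z,(x,y),.06); g=p.max(2)
        m=blob((g>75)); m=cv2.morphologyEx(m.astype(np.uint8),cv2.MORPH_OPEN,np.ones((5,5)))
        print(z,n,nm,fit(m,n[-1],(x,y),.06,.0005,a).round(4))
        if z==.012: q=p.copy(); q[...,2]=np.where(m>0,255,q[...,2]); tiles.append(cv2.resize(q,(150,150)))
cv2.imwrite("pics/seats.png",np.vstack([np.hstack(tiles[0::2]),np.hstack(tiles[1::2])]))
E
python3 seats.py
```

```text
0.012 m_s w [ 0.514   0.3195 -0.1247  0.2564  0.8215]
0.012 m_s t [ 0.4636  0.2686 -0.5141  0.375   0.8466]
0.012 m_r w [0.5932 0.1359 0.0703 0.0535 0.9863]
0.012 m_r t [0.5823 0.1365 0.4662 0.0405 0.6495]
0.012 s_r w [ 0.5886  0.0156 -0.1165  0.0393  0.9842]
0.012 s_r t [ 0.5941  0.0716 -1.7818  0.1418  0.8274]
0.012 l_s w [ 0.5922 -0.1217  0.0973  0.0697  0.9893]
0.012 l_s t [ 0.5564 -0.1878  0.7733  0.2837  0.9983]
0.012 l_r w [ 0.5881 -0.2369 -0.0963  0.0682  0.9738]
0.012 l_r t [ 0.5223 -0.2156 -0.8405  0.2355  0.9763]
0.024 m_s w [ 0.5316  0.3114 -0.4122  0.1868  0.8271]
0.024 m_s t [ 0.5149  0.279  -0.1165  0.246   0.836 ]
0.024 m_r w [0.5897 0.1326 0.0727 0.0521 0.9874]
0.024 m_r t [ 0.5785  0.1353 -0.6264  0.0378  0.6512]
0.024 s_r w [ 0.5852  0.0156 -0.1165  0.0383  0.9864]
0.024 s_r t [ 0.5898  0.0584 -1.7368  0.1213  0.7904]
0.024 l_s w [ 0.5887 -0.1177  0.0995  0.0677  0.9899]
0.024 l_s t [ 0.578  -0.1437  0.7678  0.1869  0.998 ]
0.024 l_r w [ 0.5847 -0.2297 -0.1029  0.0662  0.9732]
0.024 l_r t [ 0.4719 -0.2126 -0.773   0.3041  0.9634]
```

View pics/seats.png

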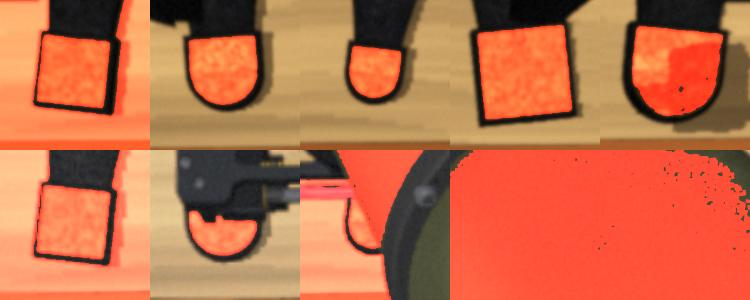

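```bash
python3 - <<'E'
s=open("seats.py").read()
s=s.replace('T=shoot("top")','_,c=shoot("top"); T=(cv2.imread("pics/top0.png"),c)')
s=s.replace('m=blob((g>75)); m=cv2.morphologyEx(m.astype(np.uint8),cv2.MORPH_OPEN,np.ones((5,5)))','m=cv2.dilate(blob(cv2.erode((g>(75 if nm=="w" else 95)).astype(np.uint8),np.ones((7,7)))).astype(np.uint8),np.ones((7,7)))')
open("seats.py","w").write(s)
E
python3 seats.py | sort -k2,2 -k3,3
python3 - <<'E'
from h import *
d=np.load("w1.npz"); cam=(d["K"],float(d["k"]),d["T"])
A=rectify(d["img"],cam,.066,(.451,.158),.06,.0004);B=rectify(d["img"],cam,.044,(.451,-.157),.06,.0004)
cv2.imwrite("pics/stk.png",np.hstack([A,B]))
E
```

```text
0.012 l_r t [ 0.5872 -0.2362 -0.0986  0.0688  0.9888]
0.024 l_r t [ 0.584  -0.2332 -0.0984  0.0682  0.9896]
0.012 l_r w [ 0.5881 -0.237  -0.0934  0.068   0.9718]
0.024 l_r w [ 0.5847 -0.2299 -0.0996  0.0662  0.9717]
0.012 l_s t [ 0.5918 -0.1207  0.0983  0.0685  0.9902]
0.024 l_s t [ 0.5885 -0.119   0.1021  0.0675  0.9892]
0.012 l_s w [ 0.5922 -0.1217  0.0973  0.0697  0.9893]
0.024 l_s w [ 0.5888 -0.1179  0.1007  0.0676  0.9895]
0.012 m_r t [0.5927 0.1363 0.0741 0.0525 0.9852]
0.024 m_r t [0.5895 0.135  0.0772 0.0521 0.9839]
0.012 m_r w [0.5932 0.1359 0.0697 0.0535 0.9862]
0.024 m_r w [0.5897 0.1326 0.0727 0.0521 0.9874]
0.012 m_s t [ 0.5862  0.2832 -0.1083  0.0526  0.9846]
0.024 m_s t [ 0.583   0.2802 -0.1102  0.0519  0.9829]
0.012 m_s w [ 0.5868  0.2832 -0.1094  0.0536  0.9856]
0.024 m_s w [ 0.5834  0.2759 -0.1066  0.0521  0.9855]
0.012 s_r t [ 0.5882  0.0164 -0.1119  0.0383  0.9832]
0.024 s_r t [ 0.5851  0.0164 -0.1076  0.038   0.9832]
0.012 s_r w [ 0.5886  0.0156 -0.1165  0.0393  0.9842]
0.024 s_r w [ 0.5852  0.0156 -0.1165  0.0383  0.9864]
```

View pics/stk.png

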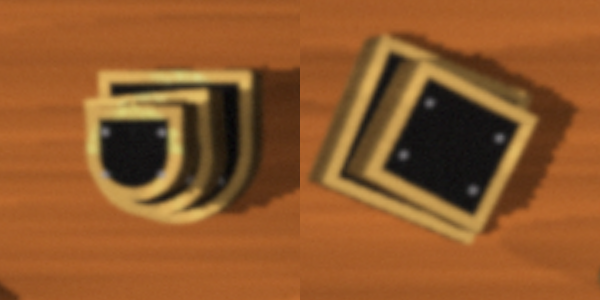

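Wrist and top views agree to within 1 mm at a sole-top height of about 13 mm, and the sizes match. I'll start with the small heel, taking a closer look at hover and checking the fit before the grasp.

```bash
cat > job.py <<'E'
from h import *
SEAT={"m_s":(.5863,.2829,-.108),"m_r":(.5929,.136,.072),"s_r":(.588,.016,-.112),"l_s":(.5917,-.121,.098),"l_r":(.5872,-.2362,-.097)}
SIZE={"l":.068,"m":.052,"s":.038}; TIP=.0025
def lap(t): s=r.sense(); print(f"{t}: t={s['time_s']:.1f} gap={s['finger_gap']*88:.1f}mm z={s['ee_pos'][2]:.4f} F={np.round(s['contact_force'],1)}")
def look(n,xy,ztop,tag):
    img,cam=shoot("wrist"); h=.06; p=rectify(img,cam,ztop,xy,h); g=p.max(2)
    m=cv2.morphologyEx((g<70).astype(np.uint8),cv2.MORPH_CLOSE,np.ones((9,9)))
    m=cv2.dilate(blob(cv2.erode(m,np.ones((5,5)))).astype(np.uint8),np.ones((5,5)))
    f=fit(m,n[-1],xy,h,.0005,SIZE[n[0]]/2-.003)
    p[...,2]=np.where(m>0,200,p[...,2]); cv2.imwrite(f"pics/{tag}.png",p); print(n,f.round(4)); return f
def pick(n,xy,zu):
    r.move_gripper(1.0)
    r.goto([*xy,zu+.13],quat(np.pi)); f=look(n,xy,zu+.022,"pick_"+n)
    S=SIZE[n[0]]; assert f[4]>.92 and S-.014<f[3]<S+.001 and np.hypot(f[0]-xy[0],f[1]-xy[1])<.025,"bad fit"
    g=S/4 if n[-1]=="r" else 0.; u=np.array([np.cos(f[2]),np.sin(f[2])]); p=f[:2]+g*u; q=quat(f[2]+np.pi)
    r.goto([*p,zu+.06],q); hit=r.move_linear([*p,zu+TIP],v=.08,contact_N=10); lap(f"down hit={hit}")
    assert not hit
    r.move_gripper(0.0); lap("gripped"); r.move_linear([*p,zu+.10],v=.15); lap("lifted")
    return g
def place(n,g,zs=.013):
    x,y,a=SEAT[n]; p=np.array([x,y])+g*np.array([np.cos(a),np.sin(a)])
    r.goto([*p,zs+.08],quat(a+np.pi)); r.move_linear([*p,zs+TIP+.006],v=.12)
    hit=r.move_linear([*p,zs+TIP-.004],v=.02,contact_N=5); lap(f"set hit={hit}")
    o=min(1.0,(SIZE[n[0]]+.016)/.088); r.move_gripper(o); r.move_linear([*p,zs+.10],v=.2); lap("off")
E
python3 - <<'E'
from job import *
g=pick("s_r",(.449,.158),.044)
E
```

```text
s_r [0.4498 0.1643 0.0105 0.0261 0.9889]
down hit=False: t=5.3 gap=87.9mm z=0.0469 F=[-0.2  0.6  0.3]
gripped: t=6.1 gap=37.5mm z=0.0465 F=[ 0.1 -0.6  0.8]
lifted: t=6.9 gap=37.4mm z=0.1435 F=[-0.7  1.6 -1. ]
```

View pics/pick_s_r.png

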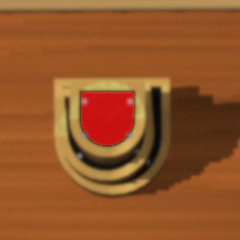

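The red fit sits on the small top, and the 37.5 mm gap matches its 38 mm width. Now I'll place it and pick the next one.

Run:
```python
from job import *
place("s_r",.0095)
g=pick("m_r",(.446,.160),.022); place("m_r",g)
```

```text
set hit=True: t=8.9 gap=37.7mm z=0.0163 F=[0.2 0.7 4.3]
off: t=9.9 gap=53.8mm z=0.1124 F=[ 0.2 -0.  -0.6]
m_r [0.4477 0.1656 0.0828 0.0399 0.9861]
down hit=False: t=12.8 gap=88.1mm z=0.0249 F=[-1.4  0.4  0.1]
gripped: t=13.4 gap=51.8mm z=0.0246 F=[ 0.1 -0.2  1. ]
lifted: t=14.2 gap=51.8mm z=0.1215 F=[ 0.  -0.8 -0.5]
set hit=True: t=16.0 gap=51.9mm z=0.0165 F=[-0.3  0.7  4.7]
off: t=17.1 gap=68.1mm z=0.1124 F=[ 1.2  0.6 -1. ]
```

Run:
```python
from job import *
for n,xy,z in (("l_r",(.448,.157),0.001),("m_s",(.451,-.157),.022),("l_s",(.452,-.153),0.001)):
    g=pick(n,xy,z); place(n,g)
r.goto([.45,.02,.32],quat(np.pi)); lap("end")
img,cam=shoot("wrist"); cv2.imwrite("pics/end.png",img)
```

```text
l_r [0.4504 0.1627 0.0101 0.0556 0.9928]
down hit=False: t=19.5 gap=88.0mm z=0.0039 F=[-0.2  0.3 -0.4]
gripped: t=20.0 gap=67.9mm z=0.0038 F=[-0.4 -0.3  3.5]
lifted: t=20.8 gap=68.0mm z=0.1004 F=[ 0.8 -0.4 -1.3]
set hit=True: t=23.4 gap=67.9mm z=0.0177 F=[-0.2  0.2  4.5]
off: t=24.5 gap=84.3mm z=0.1124 F=[-0.1  0.1 -1.1]
m_s [ 0.4524 -0.158  -0.4652  0.0401  0.9874]
down hit=False: t=26.9 gap=88.2mm z=0.0249 F=[ 0.2 -0.1 -1.3]
gripped: t=27.6 gap=51.6mm z=0.0246 F=[ 0.  -0.   0.9]
lifted: t=28.4 gap=51.7mm z=0.1215 F=[ 0.2 -0.1 -1.9]
set hit=True: t=31.2 gap=51.7mm z=0.0165 F=[-0.4 -1.1  3. ]
off: t=32.2 gap=68.1mm z=0.1123 F=[-0.6 -0.6 -0.8]
l_s [ 0.454  -0.1576 -0.3918  0.0557  0.9937]
down hit=False: t=35.8 gap=88.0mm z=0.0039 F=[ 1.  -0.1  0.1]
gripped: t=36.2 gap=67.7mm z=0.0038 F=[-0.4  0.2  3.9]
lifted: t=37.0 gap=67.7mm z=0.1004 F=[-0.3 -0.7 -1.8]
set hit=True: t=38.8 gap=67.5mm z=0.0177 F=[0.2 0.3 3.5]
off: t=39.8 gap=83.7mm z=0.1123 F=[-1.1 -0.1  0. ]
end: t=40.9 gap=83.8mm z=0.3190 F=[ 0.6 -0.3 -0.1]
```

View pics/end.png

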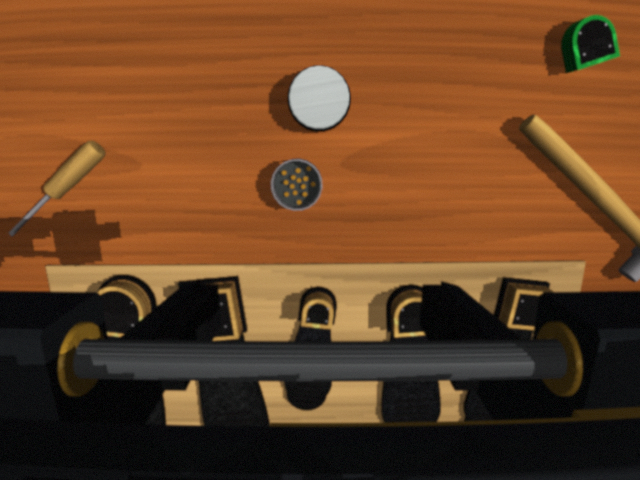

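All five heels are on their soles and both stacks are gone, but the gripper hides part of the view. I'll look again from the first viewpoint and fit the tops.

Run:
```python
from job import *
r.goto([.56,0.02,.32],quat(np.pi)); img,cam=shoot("wrist"); cv2.imwrite("pics/end2.png",img)
for n,(x,y,a) in SEAT.items():
    xy=(x,y); p=rectify(img,cam,.0358,xy,.06); m=cv2.morphologyEx((p.max(2)<70).astype(np.uint8),cv2.MORPH_CLOSE,np.ones((7,7)))
    m=cv2.dilate(blob(cv2.erode(m,np.ones((5,5)))).astype(np.uint8),np.ones((5,5)))
    f=fit(m,n[-1],xy,.06,.0005,SIZE[n[0]]/2-.006); d=f[:2]-xy; c,s=np.cos(a),np.sin(a)
    print(n,"dx,dy mm",(1e3*np.array([c*d[0]+s*d[1],-s*d[0]+c*d[1]])).round(1),"dyaw",round(f[2]-a,3),"size",f[3:].round(3))
```

```text
m_s dx,dy mm [ 0.1 -0.2] dyaw 0.012 size [0.039 0.987]
m_r dx,dy mm [ 0.2 -0.6] dyaw -0.004 size [0.039 0.982]
s_r dx,dy mm [ 0.3 -0.4] dyaw 0.002 size [0.024 0.957]
l_s dx,dy mm [ 0.3 -0.6] dyaw -0.007 size [0.055 0.991]
l_r dx,dy mm [ 1.1 -1. ] dyaw -0.001 size [0.056 0.97 ]
```

View pics/end2.png

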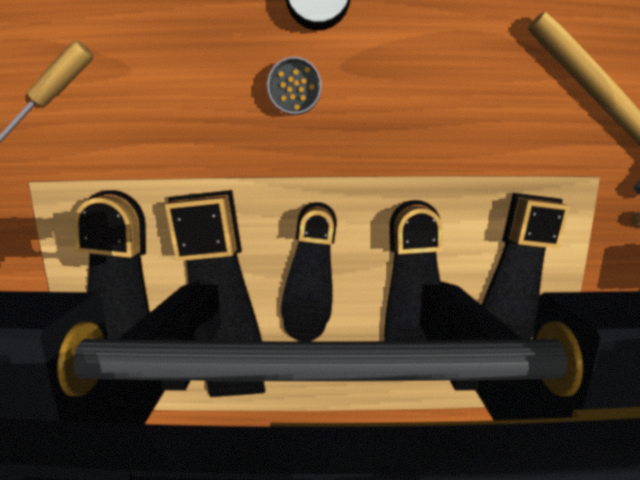

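All five heels lie square on their own seats (rows 205-255), with offsets of about 1 mm at most. Handing in.

```bash
python3 -c "
from h import *
r.job_done(); print(r.sense()['time_s'])"
```

```text
the job is handed in; nothing more can be done
the job is handed in; nothing more can be done
```

I took both stacks apart and set all five heels on their matching soles, each in one try. The job was handed in at about 42 s on the robot's clock, against the 118 s limit.

- **Final wrist view:** every heel centre measured within about 1.1 mm of its seat, and turned within 0.012 rad of it. The straight edges of the round-backed heels face the toe.
- **Contact when setting down:** contact came with the tool tip at 16.3–17.7 mm. That puts the sole tops about 14 mm above the bench, close to the 13 mm measured from the cameras.
- **Grip widths:** these matched the heel sizes (about 38, 52 and 68 mm).
- **Flatness:** I judged this only from the last picture and the set-down contacts, not with a separate tilt measurement.
- **Failed or disagreeing checks:** the first seat fits from the top camera failed because the arm was in view. I redid them with the earlier clear picture, and they then agreed with the wrist camera to about 1 mm. No final check failed.
- **Other items:** I did not touch the green look-alike.

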